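# Square up three blocks and hold the caul over them

### The arm

A 6-joint arm with a two-finger parallel gripper is mounted at the origin on a cart in front of the work surface, level with it; the furniture and walls round the work are solid. World frame = base frame: x ahead of the robot, y to its left, z up, the work surface at z = 0. Lengths are in m, angles in rad, forces in N, time in s.
With the tool pointing down it reaches from about 0.375 to 0.9 m from the base axis. Payload 3.1 kg.
Tool frame: the origin (TCP) lies midway between the tips of the shut fingers; the grasp point (between the pads) lies 19 mm behind it; z points along the fingers, y is the line along which they close (so a half turn about z gives the same grasp; the last joint's range is limited). The gripper opens to 85 mm and grips with 20 to 120 N. Pads are 22 mm wide; open, the fingers measure 114 mm over their backs; the gripper's body (76 mm by 85 mm) begins 54 mm behind the grasp point. The pads swing forward as they close: fully open they stand 13 mm farther back than shut.
Start: joints at [-1.329, 0.527, 1.433, -0, 1.181, -0.178], TCP at [0.255, -0.571, 0.231] pointing down, gripper open.
Joint ranges: [-3.08, 3.08], [-0.75, 2.2], [0.22, 2.44], [-1.43, 4.57], [0, 2.65], [-2.85, 2.85]. Speed limits (rad/s): [2.79, 2.79, 3.14, 3.14, 3.14, 3.14].

### API

Orientations are given as a unit quaternion [x, y, z, w].
In Python, from station import manip gives the robot as it stands.
- The arm moves only by the tool step_arm, never from a script. Its argument "targets" is text: rows parted by semicolons, each of 4 numbers parted by spaces: the shift along the tool's x, y, z in mm, then the turn about the tool's z in degrees. A call has 1 to 12 rows; each row is the pose to reach, as a shift and turn from the pose commanded when the call began, along the tool's axes at that moment; what a row does not reach only later rows make up. A row lasts 1/10 s, in which the tool goes at most 50 mm and 8.59 degrees, less where a joint would pass 70% of its speed; a pose out of reach is approached as far as the arm can. A call with a gripper value outside its range is refused whole. "gripper" is the closure, from 0 (fully open) to 1 (shut), set as the call begins (left out, the last holds). The fingers move at their own pace and stop on an object; "squeeze" is the grip in N (left out, the last holds). Time passes only in rows, so rows that repeat a pose let the fingers close. It gives the time, the measured TCP pose, the force, the opening and the grip force at its end, in the units of the state.
- manip.sense(): the state, without advancing time (a new reading comes with each control period).
- manip.snapshot(name): name is "scene" or "top"; returns the picture (480x640x3 uint8, red, green, blue); there is no depth.
- manip.get_calibration(name): a dict with "fov_y" (degrees; the focal length in pixels is half the picture's height over the tangent of half this angle, whatever the lens; pixels are square), "cx", "cy" (the principal point, pixels), "extrinsics" (4x4, takes a point from camera to world coordinates). Camera axes: x right, y down, z forward; pixel columns grow to the right and rows downward; lengths in m; the calibration is good to about 2 mm. A picture is of the moment at which its call begins. get_calibration takes no time and is no camera call.
- manip.sign_off(): hands the job in; it is judged then, once.
Trained networks look in the newest picture that a camera, given by its name, has taken for a name from the list of things; names that differ only in an ending like _2 or _b are one class to them, and where a whole thing is asked for, a point or a joint stands for the part that bears it (a point fixed in the world has none). Each returns a list of dicts, best first, with "p" (0 to 1); they miss things now and then, are a little off and sometimes report something else, mostly with a low value. They report only what shows in the picture. A call takes as long as a camera call. They do not tell look-alikes from the thing itself.
- manip.recognise(camera, query): "position" ([column, row] in pixels, amid what is visible of it).
- manip.masks_of(camera, query): "pixels" (480x640 bool, what is visible of it) and "position" ([column, row] in pixels, amid what is visible of it).
- manip.mark_of(camera, query): "position" ([column, row] in pixels: a listed point, or the origin of a listed thing).
The state is a dict: "t": time; "q": joint angles; "qd": joint speeds; "tau": joint torques, N m; "tcp_pos": TCP position; "tool_rot": TCP orientation; "force": force on the tool from outside, world axes, zero at the start; "ft_torque": the same for the moment, N m; "finger_gap": opening from 0.0 (shut) to 1.0 (fully open); "gripper_force": force on a finger pad.
Only numpy, scipy, OpenCV 4.12 (cv2) and the standard library are available. Lean on these libraries where they do the work, as an engineer would, in place of code of your own. Each camera call takes 0.05 s, during which the arm holds its last target. There are 200 camera calls.

### The job

Nudge the three dark wooden blocks on the plywood jig into one straight row: each flush against the rear aluminium fence, the right-hand one also against the right end stop, and all closed up side by side in the order they lie. Then lift the pale cork-faced bar, keeping it level all the way, and hold it still and level about 8 cm clear above the blocks, centred on the row and lying along it, so that glue can be brushed on beneath; finish while still holding it there. Leave the other things on the table alone.

Things in the scene. Friction and masses are not known exactly. Their poses are not given: they have to be found in the camera images.
- jig: squaring jig, fixed: plywood base 240 (x) x 320 (y) x 12 mm, origin at the centre of its underside; x away from the robot, y left, yaw within 0.12 rad. Aluminium fence along the rear (inner face x = +95 mm), end stop along the right (inner face y = -135 mm, x -95 to +95 mm), both 20 mm thick, tops 34 mm above the table. Finished row: block centres at x = +50, y = -110, -60, -10 mm of this frame
- row_center (a point): point fixed to the jig at the middle of the finished row, level with the tops of the blocks, 40 mm above the table; axes as the jig's
- block_right_sq (a point): dark walnut block, 50 x 90 x 28 mm (x, y, z of this frame), 0.06 to 0.11 kg, loose on the jig's base; this point is the centre of its underside, its y is the block's long axis, which starts within 0.25 rad of the jig's x axis. The right-hand (-y) one
- block_mid_sq (a point): dark walnut block, 50 x 90 x 28 mm (x, y, z of this frame), 0.06 to 0.11 kg, loose on the jig's base; this point is the centre of its underside, its y is the block's long axis, which starts within 0.25 rad of the jig's x axis. The middle one
- block_left_sq (a point): dark walnut block, 50 x 90 x 28 mm (x, y, z of this frame), 0.06 to 0.11 kg, loose on the jig's base; this point is the centre of its underside, its y is the block's long axis, which starts within 0.25 rad of the jig's x axis. The left-hand (+y) one
- caul: clamping caul: straight pale wooden bar 200 x 40 x 32 mm (its own x, y, z), uniform, about 0.3 kg (0.2 to 0.4), cork face underneath, a round steel clamp seat near each end of the top; lies on the table to the left of the jig. Origin at the centre of its underside, x along its length; it balances when gripped across its 40 mm width at mid-length
- glue_bottle: upright white glue bottle with an orange cap, 53 mm across, 160 mm tall, behind the jig; leave alone; origin at the centre of its underside
- cup: upright bamboo cup, 66 mm across, 95 mm tall, behind the jig; leave alone; origin at the centre of its underside
- tape: roll of tan masking tape lying flat, 100 mm across, 25 mm high, at the front on the left; leave alone; origin under its centre
- sanding_block: wooden sanding block, 105 x 128 x 28 mm, lying at the front on the right; leave alone; origin under its centre
- glue_brush: flat glue brush with a wooden handle, 109 x 192 x 13 mm, lying at the front edge of the table; leave alone; origin under its centre
Not all that is in view belongs to the job. What is shaped like the part that bears block_right_sq but green is not meant.

How it is judged:
On the way, in this order (a step that is already met when the one before it is completed fails the run):
1. the three blocks stand in a straight closed row against the fence and the end stop (x of each of block_right_sq, block_mid_sq, block_left_sq in the frame of jig above 0.044 m and z of each of block_right_sq, block_mid_sq, block_left_sq in the frame of jig below 0.018 m and angle between each of block_right_sq, block_mid_sq, block_left_sq's own z axis and vertical below 0.05 rad and angle between the y axis of each of block_right_sq, block_mid_sq, block_left_sq and the x axis of jig, either way round below 0.06 rad and y of block_right_sq in the frame of jig below -0.104 m and distance between block_right_sq and block_mid_sq below 0.056 m and distance between block_mid_sq and block_left_sq below 0.056 m), for 0.2 s.
2. the caul is lifted level in the fingers, well clear of the table (angle between caul's own z axis and vertical below 0.09 rad and contact force between caul and the fingers above 1 N and height (world z) of caul above 0.06 m), for 0.2 s.
At the end, for the whole second after the job is handed in: Row: each block flat, within 6 mm of the fence and 0.06 rad of square, the right one within 6 mm of the stop, gaps under 6 mm. Bar held in the fingers at rest, underside 45 to 160 mm above the blocks, tilt under 0.09 rad, centre within 30 mm of the row's middle, within 0.15 rad of its direction (all of step 1 and angle between caul's own z axis and vertical below 0.09 rad and contact force between caul and the fingers above 1 N and z of caul in the frame of jig between 0.085 and 0.2 m and horizontal distance between caul and row_center below 0.03 m and angle between the x axis of caul and the y axis of jig, either way round below 0.15 rad and linear speed of caul below 0.02 m/s and angular speed of caul below 0.1 rad/s); the arm keeps its last pose, push and grip.
It fails at once if a bystander is moved more than 25 mm (distance of any of glue_bottle, cup, tape, sanding_block, glue_brush from where it was at the start of the episode above 0.025 m).
It fails at once if the caul is tilted more than 0.3 rad (angle between caul's own z axis and vertical above 0.3 rad).
It also fails if it takes over 72 s, if anything falls off the work surface, if the arm or the gripper's body presses on something with over 40 N, if the wrist force passes 120 N, or if a joint passes its speed limit or range.

## Working session

There is one attempt and no reset: what is moved stays moved. The work goes in short steps, Python scripts to look and compute and a tool call to move; the robot and the scene stay as the last step left them, time stands still between calls to the robot, and variables do not carry over. Pictures are saved under pics/ and viewed, at most 10 in all, crops included, and the job is handed in when it is done.

Besides the shell and the picture viewer there is one more tool, called after "Emit:" in YAML: its name, and indented under it one key for each argument. step_arm: Moves the arm, as the interface text tells. Its arguments: {"type":"object","properties":{"targets":{"type":"string"},"gripper":{"type":"number"},"squeeze":{"type":"number"}},"required":["targets"]}

```bash
mkdir -p pics; cat > h.py <<'E'
import numpy as np, cv2
from station import manip
def cal(n):
    c=manip.get_calibration(n); f=240/np.tan(np.radians(c["fov_y"])/2); return c,f,np.array(c["extrinsics"])
def ray(n,p,z):
    c,f,E=cal(n); d=E[:3,:3]@np.array([(p[0]-c["cx"])/f,(p[1]-c["cy"])/f,1.]); o=E[:3,3]; return (o+d*(z-o[2])/d[2])
def proj(n,P):
    c,f,E=cal(n); q=E[:3,:3].T@(np.array(P)-E[:3,3]); return np.array([c["cx"]+f*q[0]/q[2],c["cy"]+f*q[1]/q[2]])
def save(n,name):
    im=manip.snapshot(n); cv2.imwrite(f"pics/{name}.png",im[:,:,::-1]); return im
E
python3 - <<'E'
from h import *
for n in("top","scene"):
    save(n,n+"0"); c,f,E=cal(n); print(n,f,c["cx"],c["cy"],E.round(3).tolist())
for q in ["jig","row_center","block_right_sq","block_mid_sq","block_left_sq","caul","glue_bottle","cup"]:
    print(q,[(round(d["p"],2),np.round(d["position"],1).tolist(),ray("top",d["position"],.04 if q=="row_center" else .012 if "block" in q else 0).round(3).tolist()) for d in manip.mark_of("top",q)])
s=manip.sense();print(s)
E
```

```text
top 485.6887618423482 321.4304937931008 237.79980864475226 [[-0.01, -0.997, 0.082, 0.499], [-1.0, 0.011, 0.007, 0.001], [-0.008, -0.082, -0.997, 1.134], [0.0, 0.0, 0.0, 1.0]]
scene 584.3441126503656 310.26117756709874 249.47229554512174 [[-0.627, -0.554, 0.547, -0.108], [-0.779, 0.449, -0.439, 0.58], [-0.002, -0.701, -0.713, 0.98], [0.0, 0.0, 0.0, 1.0]]
jig [(0.96, [346.4, 243.6], [0.578, -0.05, 0.0])]
row_center [(0.77, [372.9, 222.0], [0.624, -0.108, 0.04])]
block_right_sq [(0.58, [384.8, 239.7], [0.585, -0.138, 0.012]), (0.21, [189.8, 282.2], [0.492, 0.313, 0.012])]
block_mid_sq [(0.94, [345.0, 239.9], [0.586, -0.046, 0.012])]
block_left_sq [(0.67, [296.4, 245.1], [0.575, 0.067, 0.012]), (0.57, [350.9, 327.6], [0.385, -0.057, 0.012])]
caul [(0.96, [192.2, 282.7], [0.491, 0.311, 0.0]), (0.32, [346.5, 239.4], [0.588, -0.05, 0.0])]
glue_bottle [(0.73, [294.9, 248.0], [0.569, 0.071, 0.0]), (0.55, [340.9, 144.7], [0.814, -0.04, 0.0])]
cup [(0.62, [280.3, 156.5], [0.787, 0.104, 0.0])]
{'t': 0.5, 'q': array([-1.32949548e+00,  5.27538272e-01,  1.43277970e+00,  1.40927553e-05,
        1.18142051e+00, -1.78530861e-01]), 'qd': array([ 8.63562977e-05, -1.04754714e-04, -3.42100679e-03,  3.42830502e-04,
       -2.62871919e-04,  1.02492393e-03]), 'tau': array([-1.38876097e-03, -4.41906488e+01, -1.78224349e+01, -3.22120195e-04,
        1.80908766e-03,  2.49526400e-07]), 'tcp_pos': array([ 0.25474945, -0.57064593,  0.23126143]), 'tool_rot': array([ 9.78049007e-01,  2.08374984e-01,  4.22752186e-06, -7.30817735e-05]), 'force': array([-0.46924852,  0.49060478,  0.50018791]), 'ft_torque': array([ 0.00985435, -0.01367079,  0.00798893]), 'gripper_force': 0.0, 'finger_gap': 1.0016310296994424}
```

View pics/top0.png

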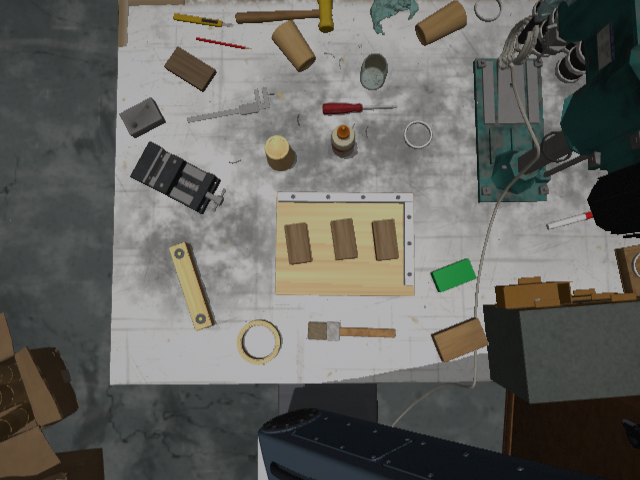

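View pics/scene0.png

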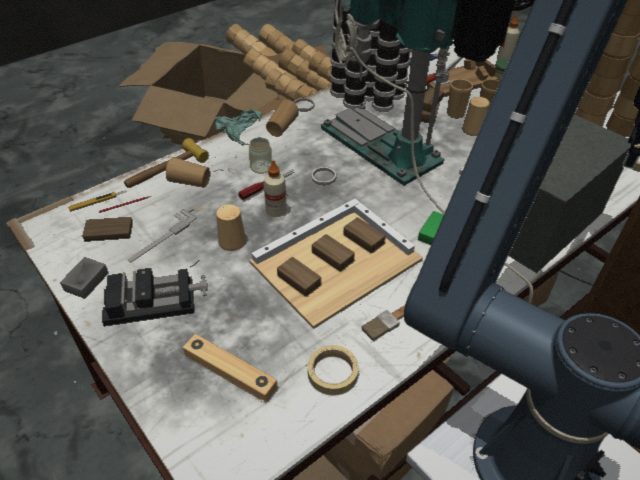

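The top view shows the jig spanning columns 276–414 and rows 192–295. The blocks are near (298,243), (344,239) and (385,240), the caul near (191,286), and the green decoy at (454,275). Next I'll measure them accurately.

```bash
cat >> h.py <<'E'
def dark(im):
    hsv=cv2.cvtColor(im,cv2.COLOR_RGB2HSV); return hsv
def rect_world(n,mask,z):
    # full-mask contour mapped onto plane z
    cs,_=cv2.findContours(mask.astype(np.uint8),cv2.RETR_EXTERNAL,cv2.CHAIN_APPROX_NONE)
    c=max(cs,key=cv2.contourArea)[:,0,:]
    W=np.array([ray(n,p,z)[:2] for p in c])
    (x,y),(w,h),a=cv2.minAreaRect((W*1000).astype(np.float32))
    if w<h: w,h,a=h,w,a+90
    a=(a+90)%180-90
    return np.round([x,y,w,h,a],1)
def rows(pts):
    # pts: world x,y,z(m), yaw(deg of tool y axis in world; mod 180)-> rows from present sensed pose
    from scipy.spatial.transform import Rotation as R
    s=manip.sense(); M=R.from_quat(s["tool_rot"]).as_matrix(); out=[]
    cur=np.degrees(np.arctan2(M[1,1],M[0,1]))
    for x,y,z,a in pts:
        d=M.T@(np.array([x,y,z])-s["tcp_pos"])*1000
        t=-((a-cur+90)%180-90)
        out.append(np.round([*d,t],1).tolist())
    print("t",round(s["t"],2),"tcp",s["tcp_pos"].round(4),"yaw_y",round(cur,1),"q6",s["q"][5].round(2)); print(*out,sep="\n")
E
python3 - <<'E'
from h import *
im=manip.snapshot("top")
for q in ["block_right_sq","block_mid_sq","block_left_sq","caul","jig"]:
    for d in manip.masks_of("top",q)[:3]:
        z={"c":.032,"j":.012}.get(q[0],.04)
        print(q,round(d["p"],2),np.round(d["position"]),d["pixels"].sum(),rect_world("top",d["pixels"],z))
# fence screws / edges: base front edge
P={"FL":(277,295,.012),"FR":(414,295,.012),"fenceL":(277,193,.034),"fenceR":(413,194,.034)}
for k,(u,v,z) in P.items(): print(k,ray("top",(u,v),z).round(4))
big=cv2.resize(im[180:310,260:430],None,fx=4.7,fy=4.6,interpolation=cv2.INTER_CUBIC); cv2.imwrite("pics/jigzoom.png",big[:,:,::-1])
E
```

```text
block_right_sq 0.57 [384. 240.] 855 [ 584.5 -134.3   86.6   51.7    6.1]
block_right_sq 0.55 [451. 274.] 942 [ 503.5 -285.4   94.8   51.   -68.2]
block_mid_sq 0.63 [343. 236.] 845 [586.5 -41.2  89.9  51.3   6.5]
caul 0.42 [337. 330.] 922 [379.5 -55.5 188.1  39.8  89.4]
jig 0.62 [355. 246.] 11488 [579.3 -45.1 320.1 239.8  88.8]
FL [0.4606 0.112  0.012 ]
FR [ 0.4574 -0.2022  0.012 ]
fenceL [0.6936 0.1091 0.034 ]
fenceR [ 0.6876 -0.2019  0.034 ]
```

View pics/jigzoom.png

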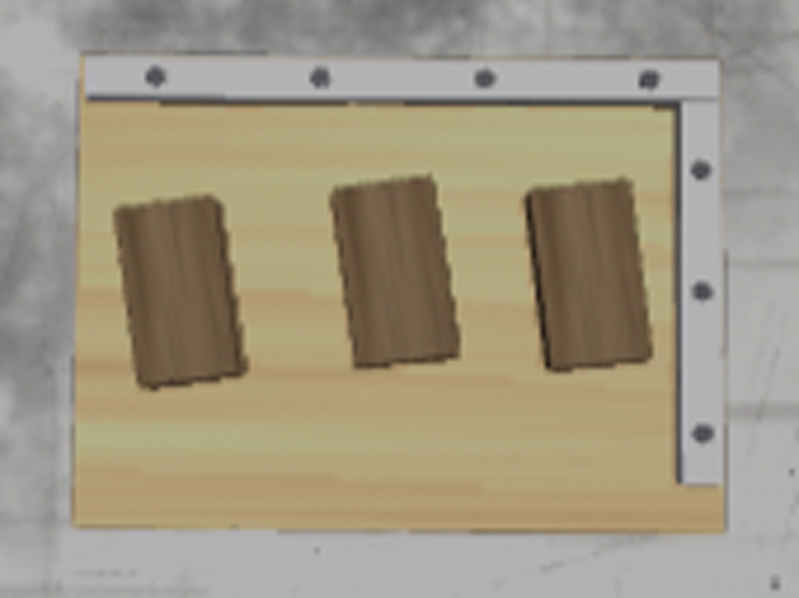

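The zoomed jig view shows three blocks, each turned about 7° from the jig axes. The left one is centred at full-image pixel (298,243.5). The fence is level to within about 1°.

```bash
cat >> h.py <<'E'
JC=np.array([.5785,-.0455]); JY=np.radians(-1.0)
def J(x,y): # jig mm -> world
    c,s=np.cos(JY),np.sin(JY); return JC+np.array([c*x-s*y,s*x+c*y])/1000
def Ji(W):
    c,s=np.cos(JY),np.sin(JY); d=(np.array(W[:2])-JC)*1000; return np.array([c*d[0]+s*d[1],-s*d[0]+c*d[1]])
def jrows(pts): rows([(*J(x,y),z,a+np.degrees(JY)) for x,y,z,a in pts])
def blocks(im):
    # dark walnut tops: segment within jig area
    hsv=cv2.cvtColor(im,cv2.COLOR_RGB2HSV); m=((hsv[...,2]<125)&(hsv[...,1]>60)).astype(np.uint8)
    roi=np.zeros_like(m); q=np.array([proj("top",(*J(*p),.03)) for p in [(-110,155),(97,155),(97,-136),(-110,-136)]]).astype(int)
    cv2.fillPoly(roi,[q],1); m=cv2.morphologyEx(m*roi,cv2.MORPH_OPEN,np.ones((3,3)))
    n,l,st,_=cv2.connectedComponentsWithStats(m)
    for i in range(1,n):
        if st[i,4]>200:
            r=rect_world("top",l==i,.04); print("blk",r,"jig",Ji(r[:2]/1000).round(1),"ang",r[4]-np.degrees(JY))
E
python3 - <<'E'
from h import *
im=manip.snapshot("top"); blocks(im)
print(proj("top",manip.sense()["tcp_pos"]))
for n in("fenceL",(277,193,.034)),("fenceR",(413,194,.034)),("FL",(276.5,294.5,.012)),("FR",(414,295,.012)): print(n[0],Ji(ray("top",n[1][:2],n[1][2])).round(1))
jrows([(-75,-93,.35,90),(-75,-93,.02,90)])
E
```

```text
blk [585.1 -41.8  90.3  51.4   7.4] jig [6.5 3.8] ang 8.4
blk [ 583.3 -133.9   89.6   51.9    5.8] jig [  6.3 -88.3] ang 6.8
blk [577.6  61.8  90.4  52.8   8.5] jig [ -2.8 107.3] ang 9.5
[643.85029067 410.44256828]
fenceL [112.3 156.6]
fenceR [ 111.8 -154.4]
FL [-119.5  156.6]
FR [-118.3 -158.8]
t 0.85 tcp [ 0.2548 -0.5707  0.2314] yaw_y -65.9 q6 -0.18
[402.4, -295.2, -118.7, 25.1]
[402.4, -295.2, 211.3, 25.1]
```

Emit:
step_arm:
  targets: "0 0 -60 0; 0 0 -120 0; 60 -50 -120 8; 110 -85 -120 16; 160 -120 -120 25; 210 -155 -120 25; 255 -190 -120 25; 300 -220 -120 25; 350 -255 -120 25; 402 -295 -120 25; 402 -295 -120 25; 402 -295 -120 25"
  gripper: 0.76

```text
t: 2.05
tcp_pos: [0.5017, -0.1366, 0.3516]
tool_rot: [1.0, -0.008, 0.0, 0.0]
force: [0.7, 0.1, -0.2]
finger_gap: 0.241
gripper_force: 0.0
```

```bash
python3 - <<'E'
from h import *
s=manip.sense();print(s["finger_gap"],s["force"])
jrows([(-70,-93,.35,90),(-70,-93,.02,90)])
E
```

```text
0.24149822807959517 [ 0.68114763  0.06540094 -0.18028525]
t 2.05 tcp [ 0.5017 -0.1366  0.3516] yaw_y -91.0 q6 1.11
[5.2, 0.6, 1.6, 0.0]
[4.9, 0.4, 331.6, 0.0]
```

Emit:
step_arm:
  targets: "0 0 50 0; 0 0 100 0; 0 0 150 0; 0 0 200 0; 0 0 245 0; 0 0 280 0; 0 0 305 0; 0 0 322 0; 0 0 331 0; 0 0 331 0"

```text
t: 3.05
tcp_pos: [0.5007, -0.1383, 0.0194]
tool_rot: [1.0, -0.008, -0.001, -0.0]
force: [0.6, -0.5, 0.2]
finger_gap: 0.244
gripper_force: 0.0
```

Emit:
step_arm:
  targets: "9 0 0 0; 17 0 0 0; 24 0 0 0; 30 0 0 0; 36 0 0 0; 42 0 0 0; 48 0 0 0; 54 0 0 0; 58 0 0 0; 61 0 0 0; 63 0 0 0; 63 0 0 0"

```text
t: 4.25
tcp_pos: [0.5644, -0.1397, 0.0203]
tool_rot: [1.0, -0.008, 0.0, 0.0]
force: [0.1, -0.6, -0.2]
finger_gap: 0.237
gripper_force: 0.0
```

Emit:
step_arm:
  targets: "1 0 0 0; 2 0 0 0; 3 0 0 0; 4 0 0 0; 4 0 0 0"

```text
t: 4.75
tcp_pos: [0.5683, -0.1397, 0.0203]
tool_rot: [1.0, -0.008, 0.0, 0.0]
force: [0.4, -0.3, 0.1]
finger_gap: 0.24
gripper_force: 0.0
```

Emit:
step_arm:
  targets: "1 0 0 0; 2 0 0 0; 2 0 0 0"

```text
t: 5.05
tcp_pos: [0.5703, -0.1397, 0.0203]
tool_rot: [1.0, -0.008, 0.0, 0.0]
force: [0.0, -0.6, 0.4]
finger_gap: 0.236
gripper_force: 0.1
```

```bash
python3 - <<'E'
from h import *
s=manip.sense();print(s["force"],Ji(s["tcp_pos"]))
blocks(save("top","top1"))
E
```

```text
[ 0.03832532 -0.63397364  0.38582811] [ -6.58439141 -94.29235698]
blk [570.6 -34.3 290.9 203.2  89.4] jig [-8.1 11.1] ang 90.4
```

Emit:
step_arm:
  targets: "1 0 0 0; 2 0 0 0; 2 0 0 0"

```text
t: 5.4
tcp_pos: [0.5705, -0.1394, 0.0202]
tool_rot: [1.0, -0.008, -0.002, -0.0]
force: [-5.2, -0.3, 3.3]
finger_gap: 0.24
gripper_force: 2.5
```

Emit:
step_arm:
  targets: "1 0 0 0; 2 0 0 0; 2 0 0 0"

```text
t: 5.7
tcp_pos: [0.5705, -0.1393, 0.0202]
tool_rot: [1.0, -0.008, -0.004, -0.001]
force: [-8.3, -2.1, 5.7]
finger_gap: 0.245
gripper_force: 4.5
```

```bash
python3 - <<'E'
from h import *
im=save("scene","s1")
cv2.imwrite("pics/s1z.png",cv2.resize(im[180:340,230:440],None,fx=3.5,fy=3.5)[:,:,::-1])
E
```

```text
(no output)
```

View pics/s1z.png

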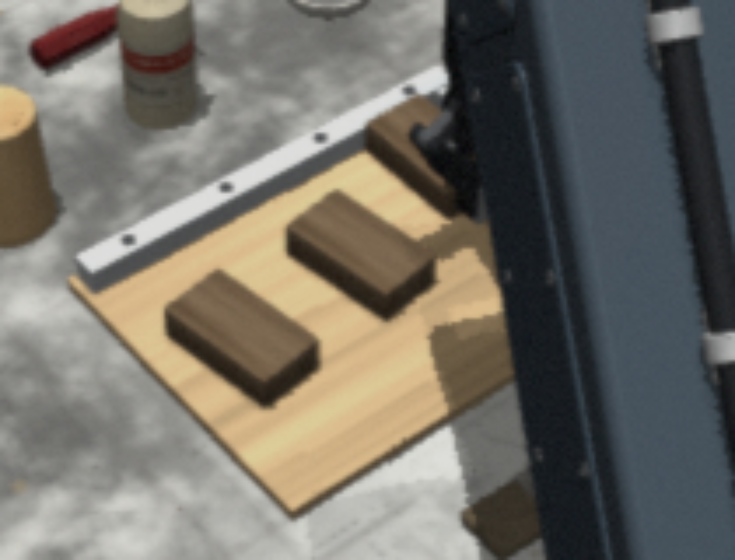

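The right block is now flush against the fence at zoom pixel (405,130), and the middle and left blocks haven't moved. Next is the middle block.

Emit:
step_arm:
  targets: "-25 0 0 0; -50 0 0 0; -68 0 0 0; -68 -35 0 0; -68 -70 0 0; -68 -94 0 0; -68 -94 0 0; -58 -94 0 0; -50 -94 0 0; -43 -94 0 0; -37 -94 0 0; -31 -94 0 0"

```text
t: 6.95
tcp_pos: [0.5451, -0.0458, 0.0202]
tool_rot: [1.0, -0.009, -0.0, -0.0]
force: [-0.6, 0.4, 0.1]
finger_gap: 0.237
gripper_force: 0.4
```

Emit:
step_arm:
  targets: "6 0 0 0; 12 0 0 0; 18 0 0 0; 22 0 0 0; 25 0 0 0; 27 0 0 0; 29 0 0 0; 31 0 0 0; 31 0 0 0"

```text
t: 7.85
tcp_pos: [0.5723, -0.0453, 0.0201]
tool_rot: [1.0, -0.008, -0.004, -0.001]
force: [-6.4, -1.0, 4.3]
finger_gap: 0.243
gripper_force: 3.1
```

Emit:
step_arm:
  targets: "-30 0 0 0; -60 0 0 0; -78 0 0 0; -78 -35 0 0; -78 -70 0 0; -78 -102 0 0; -78 -102 0 0; -68 -102 0 0; -58 -102 0 0; -50 -102 0 0; -43 -102 0 0; -37 -102 0 0"

```text
t: 9.05
tcp_pos: [0.5411, 0.0561, 0.0203]
tool_rot: [1.0, -0.009, -0.0, -0.0]
force: [-0.6, 0.3, 0.4]
finger_gap: 0.241
gripper_force: 0.4
```

Emit:
step_arm:
  targets: "6 0 0 0; 12 0 0 0; 18 0 0 0; 24 0 0 0; 29 0 0 0; 32 0 0 0; 34 0 0 0; 36 0 0 0; 37 0 0 0; 37 0 0 0"

```text
t: 10.05
tcp_pos: [0.5741, 0.0565, 0.0201]
tool_rot: [1.0, -0.008, -0.003, -0.0]
force: [-5.6, -1.2, 3.2]
finger_gap: 0.238
gripper_force: 2.7
```

Emit:
step_arm:
  targets: "-20 0 0 0; -25 0 -40 0; -25 0 -70 -8; -25 -30 -70 -16; -10 -65 -70 -24; 15 -65 -70 -32; 35 -65 -70 -40; 50 -65 -70 -48; 50 -65 -70 -56; 50 -65 -70 -64; 50 -65 -70 -72; 50 -65 -70 -80"
  gripper: 0.47

```text
t: 11.25
tcp_pos: [0.6288, 0.1205, 0.0903]
tool_rot: [0.769, 0.639, 0.0, 0.0]
force: [-0.8, -0.3, 0.7]
finger_gap: 0.526
gripper_force: 0.0
```

```bash
python3 - <<'E'
from h import *
s=manip.sense();print(s["finger_gap"],Ji(s["tcp_pos"]))
jrows([(50,163,.09,0),(50,163,.019,0),(50,141,.019,0),(50,26,.019,0)])
blocks(save("top","top2"))
E
```

```text
0.5263970703591171 [ 47.34777501 166.84525083]
t 11.25 tcp [0.6288 0.1205 0.0903] yaw_y -10.6 q6 0.2
[-3.3, 3.3, 0.3, -9.6]
[-3.4, 3.2, 71.3, -9.6]
[-25.1, 6.9, 71.3, -9.6]
[-138.4, 26.1, 71.2, -9.6]
blk [582.3 101.4 192.8  18.9  -1.3] jig [  1.2 146.9] ang -0.30000000000000004
blk [ 6.279e+02  5.890e+01  9.130e+01  5.460e+01 -5.000e-01] jig [ 47.6 105.2] ang 0.5
```

Emit:
step_arm:
  targets: "0 3 0 -8; 0 3 20 -9.6; 0 3 45 -9.6; 0 3 62 -9.6; 0 3 71 -9.6; 0 3 71 -9.6"

```text
t: 11.9
tcp_pos: [0.6303, 0.1198, 0.0178]
tool_rot: [0.716, 0.698, -0.001, -0.001]
force: [0.3, -0.4, 0.5]
finger_gap: 0.53
gripper_force: 0.0
```

```bash
python3 - <<'E'
from h import *
jrows([(50,141,.019,0),(50,26,.019,0)])
E
```

```text
t 11.9 tcp [0.6303 0.1198 0.0178] yaw_y -1.4 q6 0.04
[-25.2, 1.2, -1.2, -0.4]
[-140.2, 2.0, -1.2, -0.4]
```

Emit:
step_arm:
  targets: "-10 1 -1 0; -20 1 -1 0; -29 1 -1 0; -37 1 -1 0; -45 1 -1 0; -53 1 -1 0; -61 1 -1 0; -69 1 -1 0; -77 1 -1 0; -85 1 -1 0; -93 1 -1 0; -101 1 -1 0"

```text
t: 13.1
tcp_pos: [0.6298, 0.0183, 0.0202]
tool_rot: [0.715, 0.699, -0.0, -0.0]
force: [-0.3, 0.8, 0.1]
finger_gap: 0.531
gripper_force: 0.5
```

Emit:
step_arm:
  targets: "-8 0 0 0; -15 0 0 0; -21 0 0 0; -26 0 0 0; -31 0 0 0; -34 0 0 0; -36 0 0 0; -38 0 0 0; -38 0 0 0"

```text
t: 14.0
tcp_pos: [0.6287, -0.0187, 0.0203]
tool_rot: [0.715, 0.699, 0.0, -0.0]
force: [0.1, 2.3, 0.5]
finger_gap: 0.532
gripper_force: 1.3
```

```bash
python3 - <<'E'
from h import *
s=manip.sense();print(Ji(s["tcp_pos"]),s["force"])
blocks(save("top","top3"))
jrows([(50,26,.019,0)])
E
```

```text
[49.76222027 27.67464639] [0.08808458 2.33910274 0.53796322]
blk [621.3 -21.7 196.6 110.   88.4] jig [42.4 24.5] ang 89.4
blk [527.2  12.9 195.5 114.   88.5] jig [-52.3  57.5] ang 89.5
t 14.05 tcp [ 0.6287 -0.0187  0.0203] yaw_y -1.3 q6 -0.18
[-1.7, 0.2, 1.3, -0.3]
```

Emit:
step_arm:
  targets: "-1.5 0 0 0; -3 0 0 0; -4 0 0 0; -4 0 0 0"

```text
t: 14.45
tcp_pos: [0.6282, -0.0189, 0.0203]
tool_rot: [0.715, 0.699, 0.001, -0.002]
force: [0.2, 14.4, 1.6]
finger_gap: 0.531
gripper_force: 6.9
```

Emit:
step_arm:
  targets: "-1 0 0 0; -2 0 0 0; -3 0 0 0; -3 0 0 0"

```text
t: 14.85
tcp_pos: [0.6282, -0.019, 0.0203]
tool_rot: [0.715, 0.699, 0.003, -0.004]
force: [2.0, 22.5, 2.0]
finger_gap: 0.527
gripper_force: 11.1
```

Emit:
step_arm:
  targets: "10 0 0 0; 35 0 0 0; 60 0 -20 0; 90 0 -60 0; 130 0 -110 0; 180 0 -160 0; 220 0 -190 0; 250 0 -200 0; 250 0 -200 0"
  gripper: 0

```text
t: 15.75
tcp_pos: [0.6366, 0.2278, 0.2247]
tool_rot: [0.714, 0.7, 0.004, 0.002]
force: [0.2, -0.1, 0.7]
finger_gap: 0.997
gripper_force: 0.0
```

```bash
python3 - <<'E'
from h import *
im=save("top","top4"); blocks(im)
for d in manip.masks_of("top","caul"): print(round(d["p"],2),np.round(d["position"]),d["pixels"].sum(),rect_world("top",d["pixels"],.032))
# colour fallback for the caul
a=im[180:310,260:430]; b=im[230:340,150:260]
a=cv2.resize(a,None,fx=3,fy=3,interpolation=cv2.INTER_CUBIC);b=cv2.resize(b,(390*110//110,390),interpolation=cv2.INTER_CUBIC)
cv2.imwrite("pics/z4.png",np.hstack([b[:,:285],a])[:,:,::-1])
E
```

```text
blk [625.2 -81.6  88.9  22.7  -0.9] jig [ 47.3 -35.3] ang 0.09999999999999998
blk [ 625.8 -131.4   86.7   22.7   -1.1] jig [ 48.8 -85.1] ang -0.10000000000000009
0.63 [198. 309.] 657 [430.2 285.8  83.9  46.   19. ]
```

View pics/z4.png

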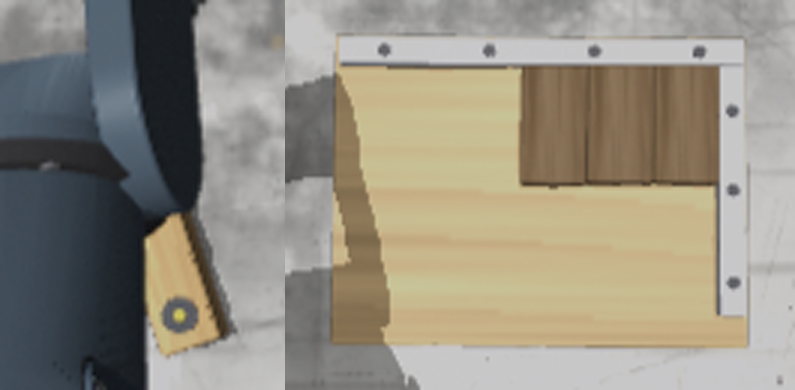

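The picture shows the row closed and flush against both the fence and the stop. Next I'll locate the caul from the first, unobstructed picture.

```bash
python3 - <<'E'
from h import *
im=cv2.imread("pics/top0.png")[:,:,::-1]
hsv=cv2.cvtColor(im.copy(),cv2.COLOR_RGB2HSV)
m=((hsv[...,1]>70)&(hsv[...,2]>120)).astype(np.uint8); m[:,:150]=0;m[:,225:]=0;m[:230]=0;m[340:]=0
m=cv2.morphologyEx(m,cv2.MORPH_CLOSE,np.ones((9,9)))
r=rect_world("top",m,.032);print(r)
print([ray("top",p,.032).round(4) for p in [(179.5,253.5),(200.5,319)]])
x,y=r[0]/1000,r[1]/1000
print(np.hypot(x,y)); rows([(x,y,.2,r[4]+90),(x,y,.012,r[4]+90)])
E
```

```text
[484.6 307.4 199.   38.6  19. ]
[array([0.5574, 0.3317, 0.032 ]), array([0.4094, 0.2824, 0.032 ])]
0.5738744810496456
t 15.85 tcp [0.6355 0.2255 0.222 ] yaw_y -1.2 q6 0.2
[78.9, -152.6, 21.4, 69.8]
[78.9, -153.4, 209.4, 69.8]
```

Emit:
step_arm:
  targets: "20 -30 0 8.5; 40 -60 0 17; 60 -95 0 25; 79 -130 0 34; 79 -153 0 42; 79 -153 0 50; 79 -153 20 58; 79 -153 40 66; 79 -153 60 69.8; 79 -153 80 69.8; 79 -153 100 69.8; 79 -153 100 69.8"

```text
t: 17.05
tcp_pos: [0.4812, 0.303, 0.1163]
tool_rot: [0.987, 0.163, -0.005, 0.002]
force: [-0.5, 0.8, 0.3]
finger_gap: 1.001
gripper_force: 0.0
```

```bash
python3 - <<'E'
from h import *
x,y=.4838,.3072
rows([(x,y,.05,109),(x,y,.006,109)])
im=save("scene","s5"); c=proj("scene",(x,y,.03)).astype(int);print(c)
cv2.imwrite("pics/s5z.png",cv2.resize(im[c[1]-90:c[1]+70,c[0]-110:c[0]+110],None,fx=3.5,fy=3.5)[:,:,::-1])
E
```

```text
t 17.05 tcp [0.4812 0.303  0.1163] yaw_y -71.3 q6 1.61
[4.5, -3.2, 66.3, -0.3]
[4.9, -3.3, 110.3, -0.3]
[228 362]
```

View pics/s5z.png

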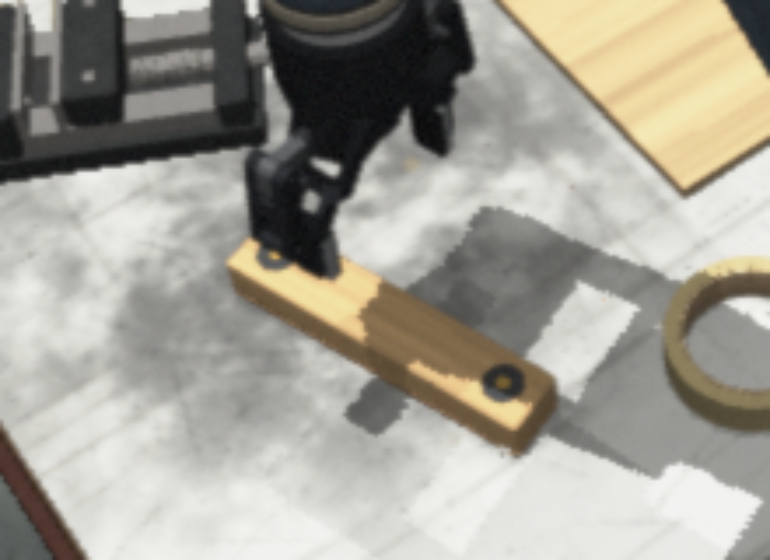

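The fingers straddle the bar, with the left finger at crop (300,240) and the right at (435,130), still above it. I'll descend.

Emit:
step_arm:
  targets: "4 -3 20 0; 4 -3 40 0; 4 -3 58 0; 4 -3 60 0; 4 -3 60 0"

```text
t: 17.6
tcp_pos: [0.4867, 0.31, 0.0606]
tool_rot: [0.987, 0.164, -0.0, 0.0]
force: [-0.4, -0.9, 0.2]
finger_gap: 1.001
gripper_force: 0.0
```

```bash
python3 - <<'E'
from h import *
x,y=.4838,.3072
rows([(x,y,.006,108.8)])
E
```

```text
t 17.6 tcp [0.4867 0.31   0.0606] yaw_y -71.2 q6 1.62
[-3.7, 1.6, 54.6, 0.0]
```

Emit:
step_arm:
  targets: "-3.5 1.5 15 0; -3.5 1.5 30 0; -3.5 1.5 42 0; -3.5 1.5 50 0; -3.5 1.5 54 0; -3.5 1.5 54 0; -3.5 1.5 54 0"

```text
t: 18.3
tcp_pos: [0.4838, 0.3081, 0.0064]
tool_rot: [0.986, 0.164, 0.0, -0.0]
force: [-0.4, -0.0, -0.1]
finger_gap: 1.001
gripper_force: 0.0
```

Emit:
step_arm:
  targets: "0 0 0 0; 0 0 0 0; 0 0 0 0; 0 0 0 0; 0 0 0 0; 0 0 0 0; 0 0 0 0; 0 0 0 0; 0 0 0 0; 0 0 0 0"
  gripper: 1
  squeeze: 60

```text
t: 19.3
tcp_pos: [0.484, 0.3082, 0.0069]
tool_rot: [0.987, 0.164, 0.001, -0.0]
force: [-0.5, 0.4, 5.6]
finger_gap: 0.456
gripper_force: 63.5
```

Emit:
step_arm:
  targets: "0 0 -5 0; 0 0 -14 0; 0 0 -28 0; 0 0 -45 0; 0 0 -65 0; 0 0 -85 0; 0 0 -105 0; 0 0 -117 0; 0 0 -122 0; 0 0 -122 0; 0 0 -122 0; 0 0 -122 0"

```text
t: 20.5
tcp_pos: [0.4829, 0.3077, 0.1273]
tool_rot: [0.986, 0.164, -0.001, 0.0]
force: [0.2, -0.6, -2.9]
finger_gap: 0.459
gripper_force: 62.7
```

```bash
python3 - <<'E'
from h import *
s=manip.sense();print(s["force"],s["ft_torque"])
x,y=J(50,-60);print(x,y)
rows([(x,y,.128,-1)])
im=save("scene","s6"); c=proj("scene",(.484,.308,.14)).astype(int)
cv2.imwrite("pics/s6z.png",cv2.resize(im[c[1]-80:c[1]+90,c[0]-110:c[0]+110],None,fx=3,fy=3)[:,:,::-1])
E
```

```text
[ 0.22752255 -0.55219136 -2.87979137] [ 0.01361531  0.01123674 -0.00340666]
0.6274452403715826 -0.10636348203124765
t 20.5 tcp [0.4829 0.3077 0.1273] yaw_y -71.1 q6 1.61
[3.0, 438.5, -0.7, -70.1]
```

View pics/s6z.png

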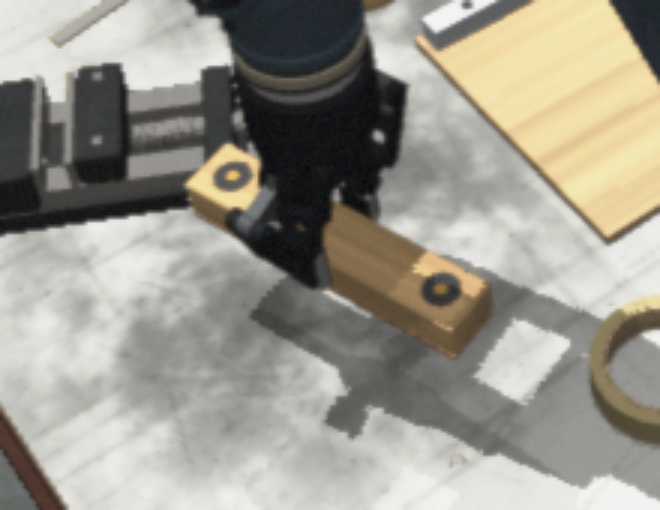

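The bar is held level and clear of the table. Next I'll carry it over the row.

Emit:
step_arm:
  targets: "0 5 0 -4; 0 16 0 -10; 1 34 0 -17; 1 58 0 -24; 1 86 0 -31; 1 116 0 -38; 1 146 0 -45; 1 178 0 -52; 2 210 0 -58; 2 242 0 -63; 2 274 0 -67; 2 306 0 -70"

```text
t: 21.75
tcp_pos: [0.5843, 0.0178, 0.1275]
tool_rot: [0.713, 0.701, -0.0, -0.001]
force: [0.9, -0.3, -3.5]
finger_gap: 0.454
gripper_force: 62.7
```

```bash
python3 - <<'E'
from h import *
x,y=J(50,-60); rows([(x,y,.128,-1)])
E
```

```text
t 21.75 tcp [0.5843 0.0178 0.1275] yaw_y -1.0 q6 -0.14
[-123.4, 45.4, -0.6, -0.0]
```

Emit:
step_arm:
  targets: "-25 9 0 0; -50 18 0 0; -72 26 0 0; -92 34 0 0; -108 40 0 0; -118 43 0 0; -123 45 0 0; -123 45 0 0; -123 45 0 0; -123 45 0 0; -123 45 0 0; -123 45 0 0"

```text
t: 22.95
tcp_pos: [0.6268, -0.1043, 0.1284]
tool_rot: [0.714, 0.7, -0.0, -0.0]
force: [-0.8, 0.2, -3.0]
finger_gap: 0.458
gripper_force: 62.7
```

```bash
python3 - <<'E'
from h import *
x,y=J(50,-60); rows([(x,y,.128,-1)]); s=manip.sense(); print(s["tool_rot"],s["force"],s["gripper_force"])
im=save("scene","s7"); c=proj("scene",(x,y,.1)).astype(int)
cv2.imwrite("pics/s7z.png",cv2.resize(im[c[1]-100:c[1]+100,c[0]-110:c[0]+110],None,fx=3,fy=3)[:,:,::-1])
E
```

```text
t 22.95 tcp [ 0.6268 -0.1043  0.1284] yaw_y -1.1 q6 -0.32
[-2.1, 0.7, 0.4, -0.1]
[ 7.13896122e-01  7.00251612e-01 -1.26206108e-05 -8.11347682e-05] [-0.77841501  0.17026147 -2.95460079] 62.665135860443115
```

View pics/s7z.png

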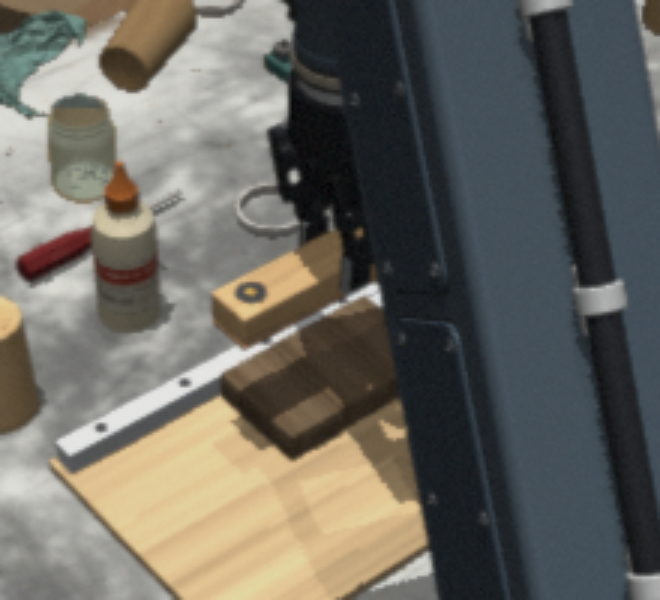

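The bar hangs level above the row and parallel to the fence, and what can be seen of the row is undisturbed. It is within 3 mm of centre and still, so I'm handing in.

```bash
python3 -c "
from station import manip
print(manip.sign_off())"
```

```text
the job is handed in; nothing more can be done
None
```

The job is handed in at about 23 s of the 72 s allowed: the three blocks are closed up against the fence and end stop, and the bar is held still and level about 8 cm above the row; the sign-off gave no verdict.

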